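Turn the circuit board over in its rotating holder

TASK

Using only pushes with the fingertips, turn the circuit board right over in its rotating holder, so that its solder side faces up and the board lies level against the far stop of its pivot; then move clear. It turns only one way: push the gold-contact edge down, then push the plain edge as it comes up, over the top and down on the other side. Push gently, do not pinch or lift anything, keep the holder standing where it is (sliding it a centimetre or two does no harm), and leave the tin, bottle and solder spool alone.

Things in the scene. Friction and masses are not known exactly. Their poses are not given: they have to be found in the camera images.
- holder: Loose board holder, about 1.5 to 2.4 kg: grey base 140 (x) x 200 (y) x 12 mm, two aluminium posts at y = +-88 mm (24 x 14 mm, tops 100 mm above the table) with small black knobs outside, to y = +-107 mm. Origin: centre of the base's underside. The board's pivot axis lies along its y, 85 mm above the origin. Its +x points away from the robot, within 1.2 rad.
- board (a joint): Angle of the green circuit board (rad). 0: level, component side up. Grows as the gold edge (at the holder's +x side at 0) goes down and the plain edge rises; pi/2: on edge, plain edge on top; pi: level at the stop, solder side (bright dots) up, plain edge at +x. Stops at 0 and pi; the pivot is stiff (0.09 N m) and stays at any angle it is left at.
- gold_edge (a point): Middle of the board's edge with gold contacts, 50 mm from the pivot axis, at mid-thickness. Axes are the board's: x from plain to gold edge, y along the pivot, z out of the component side. The board is 100 mm in x, 136 mm in y, 3 mm thick, its mid-plane on the axis.
- plain_edge (a point): Middle of the other, plain edge, 50 mm from the axis; same axes. Components (black chips, blue capacitors) rise up to 8 mm and stay within 32 mm of the axis; the solder side is flat. A dark jaw (44 mm in x, 12 mm thick) holds each end of the board, 65 to 77 mm from its middle in y.
- tin: Bystander: loose round steel tip-cleaner tin with green band, 65 mm diameter, 40 mm high; origin at the centre of its underside.
- flux: Bystander: loose amber flux bottle with red cap, 44 mm diameter, 95 mm high; origin at the centre of its underside.
- spool: Bystander: loose solder spool standing on its flange, blue flanges 60 mm diameter, 50 mm high; origin at the centre of its underside.
There are look-alikes about, which are no part of the job. Leave any red look-alike of the holder alone.

How it is judged:
By the outcome, as a careful person would: the job done as asked, in the order asked, and still so for the second after the job is handed in, with the robot touching nothing.
It also fails if it takes over 48 s, if anything falls off the work surface, if the arm or the gripper's body presses on something with over 40 N, if the wrist force passes 120 N, or if a joint passes its speed limit or range.

ROBOT

A 6-joint arm with a two-finger parallel gripper is mounted at the origin on the work surface. World frame = base frame: x ahead of the robot, y to its left, z up, the work surface at z = 0. Lengths are in mm, angles in rad, forces in N, time in s.
With the tool pointing down it reaches from about 325 to 775 mm from the base axis. Payload 9.3 kg.
Tool frame: the origin (TCP) lies midway between the tips of the shut fingers; the grasp point (between the pads) lies 19 mm behind it (grip_point_offset is the distance from the TCP to the grasp point, in mm); z points along the fingers, y is the line along which they close (so a half turn about z gives the same grasp; the last joint's range is limited). The gripper opens to 85 mm and grips with 20 to 120 N. Pads are 22 mm wide; open, the fingers measure 114 mm over their backs; the gripper's body (76 mm by 85 mm) begins 54 mm behind the grasp point. The pads swing forward as they close: fully open they stand 13 mm farther back than shut.
Start: joints at [0.984, 0.259, 0.021, 1.334, 0, 1.418], TCP at [231.178, 499.053, 231.279] pointing down, gripper open.
Joint ranges: [-3.04, 3.04], [-0.91, 1.82], [-1.04, 1.36], [-1.92, 1.95], [-1.52, 1.45], [-3.14, 3.14]. Speed limits (rad/s): [2.22, 2.22, 2.79, 3.14, 3.14, 3.14].

INTERFACE

Orientations are given as a unit quaternion [x, y, z, w].
In Python, from rig import * gives the robot as it stands. The module is installed in compiled form; this text tells all that it offers.
- The arm moves only by the tool move_arm, never from a script. Its argument "targets" is a list of rows, each a list of 7 numbers: the shift along the world's x, y, z in cm, then the turn, a rotation vector about the world's x, y, z in rad, then the closure, from 0 (fully open) to 1 (shut). A call has 1 to 12 rows; each row shifts and turns the commanded pose from where the row before left it; what a row does not reach is not made up. A row lasts 1/10 s, in which the tool goes at most 50 mm and 8.59 degrees, less where a joint would pass 70% of its speed; a pose out of reach is approached as far as the arm can. A call with a gripper value outside its range is refused whole. The fingers move at their own pace and stop on an object; the grip force is fixed at half the most. Time passes only in rows, so rows that do not move let the fingers close. It gives the time, the measured TCP pose, the force, the opening and the grip force at its end, in the units of the state.
- state(): the state, without advancing time (a new reading comes with each control period).
- snapshot(name): name is "scene" or "top" or "wrist"; returns the picture (420x560x3 uint8, blue, green, red); there is no depth.
- camera_model(name): a dict with "vfov" (degrees; the focal length in pixels is half the picture's height over the tangent of half this angle, whatever the lens; pixels are square), "cx", "cy" (the principal point, pixels), "R" (3x3) and "t" (3): a world point X has camera coordinates R X + t; the wrist camera has in their place "tool_from_camera" (4x4, takes a point from camera to tool coordinates, whose origin is the TCP and whose axes are the flange's). Camera axes: x right, y down, z forward; pixel columns grow to the right and rows downward; lengths in mm; the calibration is good to about 2 mm. A picture is of the moment at which its call begins: read the wrist's pose just before it. camera_model takes no time and is no camera call.
- close_job(): hands the job in; it is judged then, once.
The state is a dict: "clock": time; "q": joint angles; "dq": joint speeds; "joint_efforts": joint torques, N m; "position": TCP position; "ee_rot": TCP orientation; "ft_force": force on the tool from outside, world axes, zero at the start; "moment": the same for the moment, N m; "grip_width": finger opening in mm; "grip_force": force on a finger pad.
Only numpy, scipy, OpenCV 4.12 (cv2) and the standard library are available. Lean on these libraries where they do the work, as an engineer would, in place of code of your own. Each camera call takes 0.05 s, during which the arm holds its last target. There are 200 camera calls.

## Working session

There is one attempt and no reset: what is moved stays moved. The work goes in short steps, Python scripts to look and compute and a tool call to move; the robot and the scene stay as the last step left them, time stands still between calls to the robot, and variables do not carry over. Pictures are saved under pics/ and viewed, at most 10 in all, crops included, and the job is handed in when it is done.

Besides the shell and the picture viewer there is one more tool, called after "Call:" as name([rows], argument=value, ...), one row to a line, values as JSON. move_arm: Moves the arm, as the interface text tells. Its arguments: {"type":"object","properties":{"targets":{"type":"array"}},"required":["targets"]}

```bash
mkdir -p pics; python3 - <<'E'
from rig import *
import cv2,numpy as np
for n in("scene","top"):
    cv2.imwrite(f"pics/{n}0.png",snapshot(n)); m=camera_model(n); print(n,m)
print(state())
E
```

```text
scene {'vfov': 48.381789382612965, 'cx': 276.89501653515373, 'cy': 217.04342383087567, 'R': array([[-0.6405238 ,  0.76767745,  0.02001494],
       [ 0.52507392,  0.456825  , -0.7180587 ],
       [-0.56038079, -0.44942436, -0.6956947 ]]), 't': array([ 329.73647913, -202.15542381, 1460.23816653])}
top {'vfov': 43.90773186052394, 'cx': 279.0450017368681, 'cy': 208.95461429495091, 'R': array([[-5.60856854e-03, -9.99983887e-01,  8.77114189e-04],
       [-9.85883155e-01,  5.38269646e-03, -1.67348236e-01],
       [ 1.67340819e-01, -1.80331616e-03, -9.85897458e-01]]), 't': array([-2.66165263e-01,  5.04530348e+02,  1.49127902e+03])}
{'clock': 0.1, 'q': array([9.84389750e-01, 2.59150780e-01, 2.08665295e-02, 1.33369577e+00,
       4.87558235e-06, 1.41820208e+00]), 'dq': array([ 0.00018185, -0.00280256,  0.00388905, -0.00177873, -0.00150633,
       -0.00071977]), 'joint_efforts': array([ 6.06012167e-03, -5.56692696e+01,  3.45070696e+01,  1.16384053e-02,
       -9.05964771e-05,  2.34594415e-05]), 'position': array([231.05179214, 498.85556027, 230.72989735]), 'ee_rot': array([ 2.15209283e-01,  9.76567773e-01, -5.51022161e-04, -2.16018791e-04]), 'ft_force': array([-0.0101762 , -0.48743987, -0.18717012]), 'moment': array([0.04536683, 0.0295207 , 0.01756616]), 'grip_force': 0.0, 'grip_width': 85.3467134569811}
```

View pics/scene0.png

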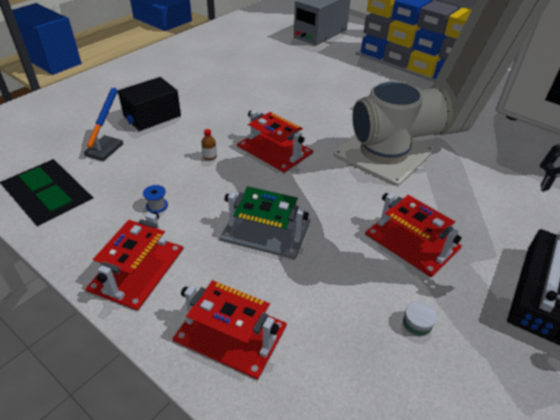

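View pics/top0.png

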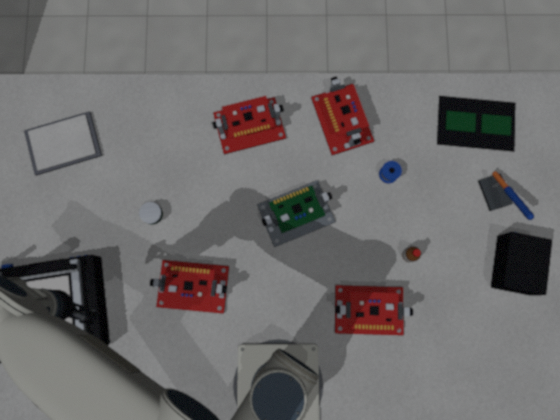

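The green holder at top (296,210) and scene (268,210) is the only one with a green board and grey base. The four red ones, at top (248,124), (343,118), (190,286) and (369,309), are look-alikes. Next I'll measure it and check a crop.

```bash
cat > h.py <<'E'
from rig import *
import cv2,numpy as np
def ray(n,p):
    m=camera_model(n); f=210/np.tan(np.radians(m["vfov"])/2); R=np.array(m["R"]);t=np.array(m["t"])
    d=R.T@np.array([(p[0]-m["cx"])/f,(p[1]-m["cy"])/f,1]); return -R.T@t,d/np.linalg.norm(d)
def plane(n,p,z):
    c,d=ray(n,p); return c+d*(z-c[2])/d[2]
def tri(ps):
    A=0;b=0
    r=0
    for n,p in ps:
        c,d=ray(n,p); P=np.eye(3)-np.outer(d,d); A=A+P; b=b+P@c
    X=np.linalg.solve(A,b); return X,[np.linalg.norm(np.cross(X-ray(n,p)[0],ray(n,p)[1])) for n,p in ps]
def masks(n,box):
    I=cv2.imread(f"pics/{n}.png") if isinstance(n,str) else n
    H=cv2.cvtColor(I,cv2.COLOR_BGR2HSV); o={}
    k=np.zeros(I.shape[:2],np.uint8); k[box[1]:box[3],box[0]:box[2]]=255
    o["green"]=cv2.inRange(H,(50,90,30),(85,255,255))&k
    o["gold"]=cv2.inRange(H,(15,100,80),(35,255,255))&k
    return I,o
E
python3 - <<'E'
from h import *
out=[]
G={}
for n,b in(("scene",(215,175,320,260)),("top",(250,170,345,250))):
    I,o=masks(n+"0",b)
    for k,m in o.items():
        c=np.vstack(cv2.findContours(m,0,2)[0]); r=cv2.minAreaRect(c); G[n,k]=np.array(cv2.boxPoints(r)); 
        ys,xs=np.nonzero(m); G[n,k+"c"]=(xs.mean(),ys.mean())
        q=cv2.approxPolyDP(cv2.convexHull(c),4,True)[:,0]
        print(n,k,q.tolist(),len(xs),G[n,k+"c"])
        if n=="top": print([plane(n,p,85).round(0).tolist() for p in q])
    cr=I[b[1]:b[3],b[0]:b[2]]; out.append(cv2.resize(cr,(560,int(560*cr.shape[0]/cr.shape[1])),interpolation=2)[:400])
    out[-1]=cv2.resize(out[-1],(400,300))
cv2.imwrite("pics/crop0.png",np.hstack(out))
print(tri([(n,G[n,"goldc"]) for n in("scene","top")]))
# bystanders
E
```

```text
scene green [[247, 187], [296, 198], [286, 228], [233, 215]] 1191 (np.float64(265.75902602854745), np.float64(205.72795969773298))
scene gold [[238, 216], [281, 226]] 193 (np.float64(259.3834196891192), np.float64(219.78756476683938))
top green [[311, 186], [324, 214], [282, 232], [269, 202]] 1104 (np.float64(297.3188405797101), np.float64(210.14583333333334))
[[564.0, -95.0, 85.0], [482.0, -131.0, 85.0], [431.0, -11.0, 85.0], [518.0, 26.0, 85.0]]
top gold [[308, 189], [273, 201]] 106 (np.float64(290.3207547169811), np.float64(195.11320754716982))
[[555.0, -87.0, 85.0], [521.0, 14.0, 85.0]]
(array([538.71578217, -36.12023446,  80.161087  ]), [np.float64(0.47007988071284873), np.float64(0.4700798807128895)])
```

View pics/crop0.png

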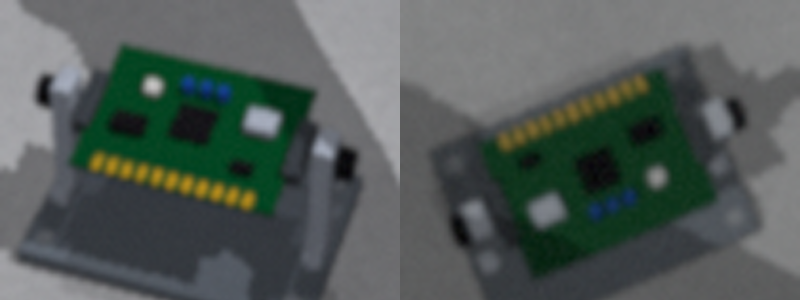

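Both crops show the green board in the grey base, component side up, with the gold edge on the far side. It is the holder meant. Now I'll triangulate its corners and knobs.

```bash
python3 - <<'E'
from h import *
P=[((233,215),(311,186)),((286,228),(269,202)),((296,198),(282,232)),((247,187),(324,214)),((226.8,197.5),(330.3,195.3)),((305.5,215.5),(264.7,221.6))]
X=[]
for s,t in P:
    x,e=tri([("scene",s),("top",t)]); X.append(x); print(x.round(1),round(e[0],1))
X=np.array(X)
g=X[:2].mean(0);p=X[2:4].mean(0);print("gold",g,"plain",p,"knobmid",X[4:6].mean(0))
v=X[5]-X[4];print("yaw knobs",np.arctan2(-v[0],v[1]), "len",np.hypot(*v[:2]),"yaw edge",np.arctan2(g[1]-p[1],g[0]-p[0]))
v=X[1]-X[0]; print(np.arctan2(-v[0],v[1])); v=X[2]-X[3]; print(np.arctan2(-v[0],v[1]))
print("tilt",np.arctan2(p[2]-g[2],np.hypot(*(g-p)[:2])))
for n,t,z in(("tin",(150,212),40),("flux",(413,254),95),("spool",(390,172),50)): print(n,plane("top",t,z).round())
E
```

```text
[566.1 -96.7  77.6] 0.9
[518.1  27.   78.8] 1.3
[430.1 -11.1  91.7] 0.1
[ 480.5 -130.3   93.1] 0.4
[ 535.8 -149.6   83.5] 1.3
[460.   39.5  85.6] 1.7
gold [542.08170347 -34.85076374  78.18130412] plain [455.29106606 -70.67919009  92.40364283] knobmid [497.89042064 -55.02839485  84.53077041]
yaw knobs 0.3809559070424585 len 203.7562063506423 yaw edge 0.39150424559777347
0.3701197379375895
0.39961107386422157
tilt 0.15032777934639727
tin [498. 377.  40.]
flux [ 366. -378.   95.]
spool [ 613. -333.   50.]
```

Call:
move_arm([
  [2,-3.3,0,0,0,0.068,1],
  [2,-3.3,0,0,0,0.068,1],
  [2,-3.3,0,0,0,0.068,1],
  [2,-3.3,0,0,0,0.068,1],
  [2,-3.3,0,0,0,0.068,1],
  [2,-3.3,0,0,0,0.068,1],
  [2,-3.3,0,0,0,0.068,1],
  [2,-3.3,0,0,0,0.068,1],
  [2,-3.3,0,0,0,0.068,1],
  [2,-3.3,0,0,0,0.068,1],
  [2,-3.3,0,0,0,0.068,1],
  [2,-3.3,0,0,0,0.068,1],
])

```text
clock: 1.3
position: [471.6, 101.5, 231.1]
ee_rot: [-0.191, 0.982, 0.0, -0.0]
ft_force: [0.4, -0.1, -0.4]
grip_width: -0.1
grip_force: 0.0
```

Call:
move_arm([
  [1.6,-2.7,-2,0,0,0,1],
  [1.6,-2.7,-2,0,0,0,1],
  [1.6,-2.7,-2.2,0,0,0,1],
  [1.6,-2.7,-2.5,0,0,0,1],
  [1.3,-2.7,-2.8,0,0,0,1],
  [0,0,-1,0,0,0,1],
  [0,0,0,0,0,0,1],
])

```text
clock: 2.0
position: [547.0, -32.1, 104.3]
ee_rot: [-0.189, 0.982, 0.001, -0.002]
ft_force: [0.1, 0.2, 0.1]
grip_width: -0.2
grip_force: 0.0
```

```bash
python3 - <<'E'
from h import *
a=snapshot("scene")[140:290,190:390]
cv2.imwrite("pics/a1.png",cv2.resize(a,(800,600),interpolation=2)); s=state(); print(s["position"],s["ft_force"])
u=np.array([.927,.375]);
for th in np.arange(.15,1.1,.1):
    c,sn=np.cos(th),np.sin(th); xc=44*c+1.5*sn+11; print(round(th,2),(np.array([498,-54])+u*xc).round(1),round(85-44*sn+1.5*c,1))
E
```

```text
[547.47763845 -31.63475175 105.76239054] [-0.49055369  0.33749937 -0.32729308]
0.15 [548.7 -33.5] 79.9
0.25 [548.1 -33.7] 75.6
0.35 [547.  -34.2] 71.3
0.45 [545.5 -34.8] 67.2
0.55 [543.7 -35.5] 63.3
0.65 [541.5 -36.4] 59.6
0.75 [539.  -37.4] 56.1
0.85 [536.2 -38.6] 52.9
0.95 [533.1 -39.8] 50.1
1.05 [529.7 -41.2] 47.6
```

View pics/a1.png

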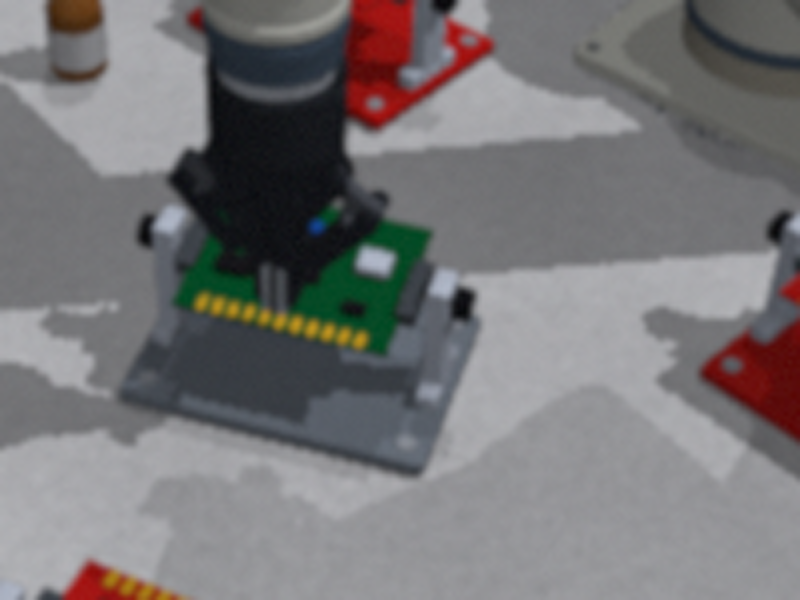

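The shut fingertips are at crop (275,310), just above the gold edge, and the board is still near level. Next I push down along the arc.

Call:
move_arm([
  [0.1,-0.1,-1.0,0,0,0,1],
  [0,0,-0.8,0,0,0,1],
  [0,0,-0.6,0,0,0,1],
  [0,0,-0.4,0,0,0,1],
  [-0.1,0,-0.4,0,0,0,1],
  [-0.15,-0.1,-0.4,0,0,0,1],
  [-0.2,-0.1,-0.4,0,0,0,1],
  [0,0,0,0,0,0,1],
])

```text
clock: 2.85
position: [544.3, -35.1, 65.9]
ee_rot: [-0.19, 0.982, 0.0, -0.0]
ft_force: [1.2, -0.1, -0.9]
grip_width: 0.1
grip_force: 0.0
```

Call:
move_arm([
  [-0.2,-0.1,-0.4,0,0,0,1],
  [-0.25,-0.1,-0.4,0,0,0,1],
  [-0.25,-0.1,-0.35,0,0,0,1],
  [-0.3,-0.1,-0.35,0,0,0,1],
])

```text
clock: 3.25
position: [534.6, -39.2, 51.0]
ee_rot: [-0.19, 0.982, -0.0, 0.0]
ft_force: [1.2, -0.6, 2.0]
grip_width: 0.3
grip_force: 1.2
```

```bash
python3 - <<'E'
from h import *
a=snapshot("scene")[140:290,190:390]
cv2.imwrite("pics/a2.png",cv2.resize(a,(800,600),interpolation=2)); s=state(); print(s["position"],s["ft_force"])
E
```

```text
[533.894892   -39.27906621  50.50647781] [ 1.72229793 -0.29952024 -0.26737139]
```

View pics/a2.png

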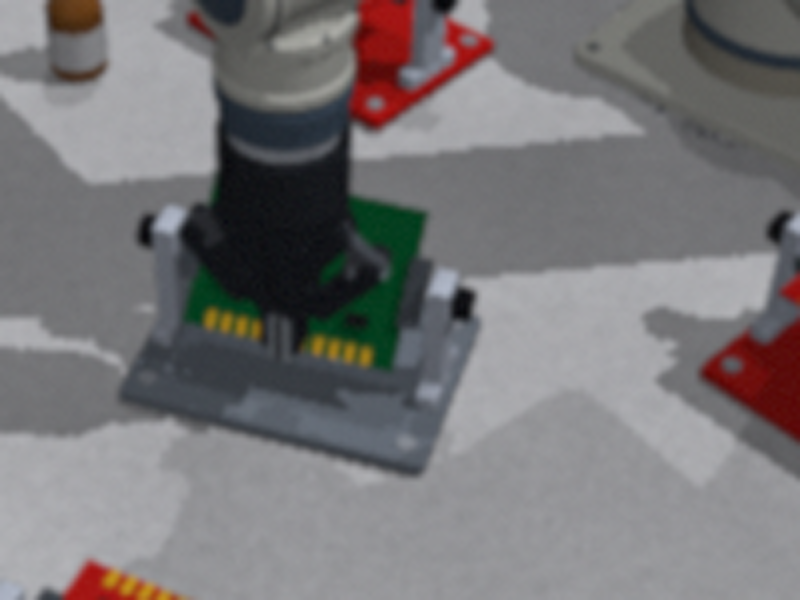

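The gold edge has gone down to crop (285,345), the plain edge has risen to (390,205), and the holder hasn't moved. I'll push a little further.

Call:
move_arm([
  [-0.3,-0.1,-0.25,0,0,0,1],
  [-0.3,-0.1,-0.2,0,0,0,1],
  [-0.2,-0.1,-0.1,0,0,0,1],
  [0,0,0,0,0,0,1],
])

```text
clock: 3.7
position: [526.1, -42.1, 45.6]
ee_rot: [-0.19, 0.982, 0.0, -0.0]
ft_force: [-0.5, 0.5, -0.5]
grip_width: -0.1
grip_force: 0.2
```

Call:
move_arm([
  [1.4,0.5,0.2,0,0,0,1],
  [1.4,0.6,2,0,0,0,1],
  [0,0,4,0,0,0,1],
  [0,0,4,0,0,0,1],
  [0,0,4.3,0,0,0,1],
  [-2.5,-1.0,0,0,0,0,1],
  [-2.5,-1.0,0,0,0,0,1],
  [-2.5,-1.0,0,0,0,0,1],
  [-2.5,-1.0,0,0,0,0,1],
  [-2.5,-1.1,0,0,0,0,1],
  [0,0,0,0,0,0,1],
])

```text
clock: 4.8
position: [426.7, -82.3, 190.9]
ee_rot: [-0.189, 0.982, 0.0, -0.001]
ft_force: [0.1, 0.1, -0.1]
grip_width: -0.1
grip_force: 0.0
```

```bash
python3 - <<'E'
from h import *
I=snapshot("scene");T=snapshot("top")
s=state(); print(s["position"],s["ft_force"])
cv2.imwrite("pics/a3.png",np.hstack([cv2.resize(I[140:290,190:340],(400,400)),cv2.resize(T[140:270,230:360],(400,400))]))
E
```

```text
[429.29787052 -82.10916831 191.02485447] [ 0.40006038 -0.61166984  0.37671345]
```

View pics/a3.png

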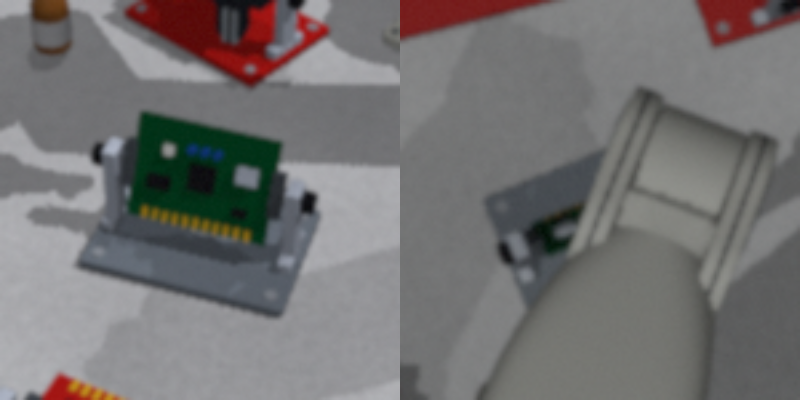

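The board is at about 1.1 rad with the plain edge on top, from scene (242,182) to (295,193). The fingers are on the robot side. Next I lower them and push the plain edge away from the robot.

Call:
move_arm([
  [0,0,-3.5,0,0,0,1],
  [0,0,-3.3,0,0,0,1],
  [1.4,0.55,0,0,0,0,1],
  [1.0,0.4,0,0,0,0,1],
  [0.6,0.25,0,0,0,0,1],
  [0.5,0.2,0,0,0,0,1],
  [0.5,0.2,0,0,0,0,1],
  [0.5,0.2,0,0,0,0,1],
  [0.5,0.2,0,0,0,0,1],
  [0.5,0.2,0,0,0,0,1],
  [0,0,0,0,0,0,1],
])

```text
clock: 6.0
position: [485.4, -59.7, 122.8]
ee_rot: [-0.19, 0.982, 0.0, 0.0]
ft_force: [-0.6, -0.7, -0.2]
grip_width: 0.1
grip_force: 0.0
```

Call:
move_arm([
  [0.5,0.2,0.1,0,0,0,1],
  [0.5,0.2,0.1,0,0,0,1],
  [0.4,0.15,-0.05,0,0,0,1],
  [0.4,0.15,-0.1,0,0,0,1],
  [0.35,0.15,-0.2,0,0,0,1],
  [0.35,0.15,-0.2,0,0,0,1],
  [0.3,0.1,-0.25,0,0,0,1],
  [0.3,0.1,-0.3,0,0,0,1],
  [0.25,0.1,-0.3,0,0,0,1],
  [0.25,0.1,-0.3,0,0,0,1],
  [0,0,0,0,0,0,1],
])

```text
clock: 7.1
position: [520.9, -45.9, 107.3]
ee_rot: [-0.19, 0.982, 0.0, -0.0]
ft_force: [0.2, 0.1, 0.1]
grip_width: -0.2
grip_force: 0.0
```

```bash
python3 - <<'E'
from h import *
I=snapshot("scene");T=snapshot("top")
s=state(); print(s["position"],s["ft_force"])
cv2.imwrite("pics/a4.png",np.hstack([cv2.resize(I[140:290,190:340],(400,400)),cv2.resize(T[140:270,230:360],(400,400))]))
E
```

```text
[520.74560261 -45.99666822 107.57779017] [ 0.16678936 -0.39687884  0.30618418]
```

View pics/a4.png

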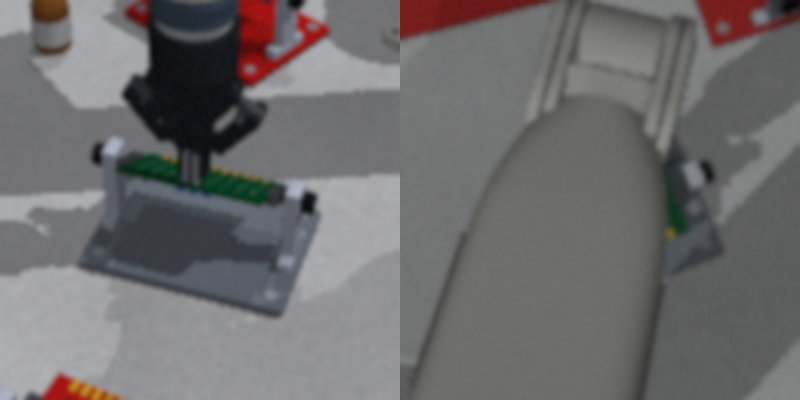

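The board is past the top: plain edge on the far side at crop (190,190), gold edge behind it. I keep pressing down toward the stop.

Call:
move_arm([
  [0.2,0.1,-0.35,0,0,0,1],
  [0.2,0.05,-0.35,0,0,0,1],
  [0.1,0.05,-0.4,0,0,0,1],
  [0.1,0,-0.4,0,0,0,1],
  [0,0,-0.3,0,0,0,1],
  [0,0,-0.2,0,0,0,1],
  [0,0,0,0,0,0,1],
])

```text
clock: 7.9
position: [526.7, -44.0, 87.5]
ee_rot: [-0.19, 0.982, -0.0, -0.0]
ft_force: [-0.2, -1.4, 0.3]
grip_width: -0.2
grip_force: 0.0
```

Call:
move_arm([
  [0,0,-0.1,0,0,0,1],
  [0,0,-0.1,0,0,0,1],
  [0,0,0,0,0,0,1],
])

```text
clock: 8.2
position: [526.7, -44.0, 86.5]
ee_rot: [-0.19, 0.982, -0.0, 0.0]
ft_force: [-2.6, 1.0, 7.7]
grip_width: 0.2
grip_force: 4.4
```

Call:
move_arm([
  [0,0,-0.1,0,0,0,1],
  [0,0,0,0,0,0,1],
])

```text
clock: 8.4
position: [526.7, -44.1, 86.4]
ee_rot: [-0.19, 0.982, -0.0, 0.001]
ft_force: [-5.9, 2.2, 18.0]
grip_width: -0.0
grip_force: 9.1
```

The force rose to 18 N with no further motion, so the board is at the stop. I'll retreat up, then back and aside.

Call:
move_arm([
  [0,0,0.3,0,0,0,1],
  [0,0,1,0,0,0,1],
  [0,0,3,0,0,0,1],
  [0,0,4,0,0,0,1],
  [0,0,4,0,0,0,1],
  [-1,3.5,2,0,0,0,1],
  [-1,3.5,0,0,0,0,1],
  [-1,3.5,0,0,0,0,1],
  [-1,3.5,0,0,0,0,1],
  [-1,3.5,0,0,0,0,1],
  [-1,3.5,0,0,0,0,1],
  [-1,3.5,0,0,0,0,1],
])

```text
clock: 9.6
position: [456.0, 202.3, 228.3]
ee_rot: [-0.19, 0.982, -0.0, 0.0]
ft_force: [0.6, -0.3, 0.7]
grip_width: 0.2
grip_force: 0.0
```

```bash
python3 - <<'E'
from h import *
I=snapshot("scene");T=snapshot("top")
s=state(); print(s["position"],s["ft_force"])
cv2.imwrite("pics/a5.png",np.hstack([cv2.resize(I[140:290,190:340],(400,400)),cv2.resize(T[140:270,230:360],(400,400))]))
for n,im,b in(("scene",I,(215,175,320,260)),("top",T,(250,170,345,250))):
    m=masks(im,b)[1]["green"]; c=np.vstack(cv2.findContours(m,0,2)[0]); print(n,cv2.approxPolyDP(cv2.convexHull(c),4,True)[:,0].tolist())
E
```

```text
[455.29034133 204.08287855 228.2565546 ] [ 0.19500345 -0.92783146  0.3419209 ]
scene [[233, 213], [247, 189], [296, 200], [285, 226]]
top [[311, 185], [323, 215], [281, 232], [269, 202]]
```

View pics/a5.png

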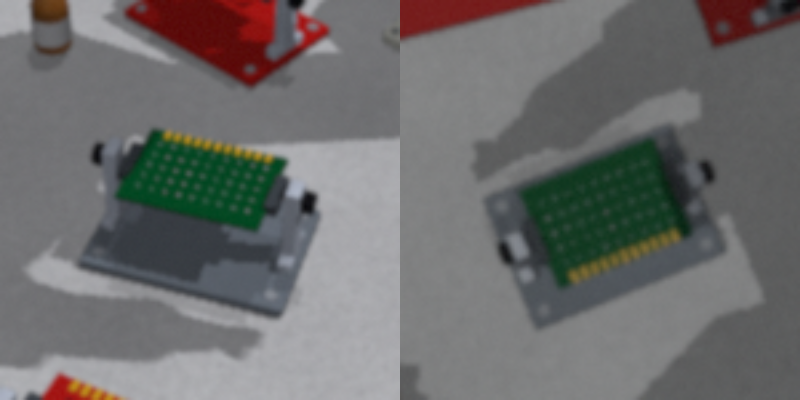

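Solder dots are up, the plain edge is on the far side, and the holder hasn't moved. I'll check that the board is level, then hand in.

```bash
python3 - <<'E'
from h import *
P=[((233,213),(311,185)),((285,226),(269,202)),((296,200),(281,232)),((247,189),(323,215))]
X=np.array([tri([("scene",s),("top",t)])[0] for s,t in P]);t=(X[2:,2].mean()-X[:2,2].mean())/100;print(X.round(1),t)
if abs(t)<.07: print(close_job())
E
```

```text
[[ 567.   -95.8   85.6]
 [ 518.    25.6   84.1]
 [ 431.2   -8.9   86.9]
 [ 479.6 -129.2   86.1]] 0.016286795818873257
the job is handed in; nothing more can be done
None
```

The board is turned over in its holder: solder side up, level against the far stop to within about 0.02 rad, holder not visibly shifted, arm clear, and the job handed in at about 10 s of the 48 s allowed.

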